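# Shut the sample caps and hold the dry bath's cover open

## Robot

A 6-joint arm with a two-finger parallel gripper is mounted at the origin on the work surface. World frame = base frame: x ahead of the robot, y to its left, z up, the work surface at z = 0. Lengths are in m, angles in rad, forces in N, time in s.
With the tool pointing down it reaches from about 0.25 to 0.725 m from the base axis. Payload 4 kg.
Tool frame: the origin (TCP) lies midway between the tips of the shut fingers; the grasp point (between the pads) lies 19 mm behind it; z points along the fingers, y is the direction in which the jaws open and shut (so a half turn about z gives the same grasp; the last joint's range is limited). The gripper opens to 85 mm and grips with 20 to 120 N. Pads are 22 mm wide; open, the fingers measure 114 mm over their backs; the gripper's body (76 mm by 85 mm) begins 54 mm behind the grasp point. The pads swing forward as they close: fully open they stand 13 mm farther back than shut.
Start: joints at [0, 0.241, 0.005, 1.335, 0, 1.571], TCP at [0.5, -0, 0.231] pointing down, gripper open.
Joint ranges: [-2.72, 2.72], [-1.05, 1.87], [-1.09, 1.28], [-1.99, 2.15], [-1.42, 1.44], [-3.14, 3.14]. Speed limits (rad/s): [2.79, 2.79, 3.14, 3.14, 3.14, 3.14].

## Interface

Orientations are given as a rotation vector (axis times angle).
In Python, from rig import monitor, optics, workorder gives the robot as it stands. The module is installed in compiled form; this text tells all that it offers.
- The arm moves only by the tool jog_arm, never from a script. Its argument "motion" is a list of rows, each a list of 3 entries, a list of its own where there are three numbers: the shift along the tool's x, y, z in m, then the turn, a rotation vector about the tool's x, y, z in rad, then the gripper's target within -1 to 1 (shut at 1, half-way at 0, fully open at -1). In form: [[[tx, ty, tz], [rx, ry, rz], fingers], ...]. A call has 1 to 20 rows; each row shifts and turns the commanded pose from where the row before left it, along the tool's axes as they then stand; what a row does not reach is not made up. A row lasts 1/10 s, in which the tool goes at most 50 mm and 8.59 degrees, less where a joint would pass 70% of its speed; a pose out of reach is approached as far as the arm can. A call with a gripper value outside its range is refused whole. The fingers move at their own pace and stop on an object; the grip force is fixed at half the most. Time passes only in rows, so rows that do not move let the fingers close. It gives the time, the measured TCP pose, the force and the opening at its end, in the units of the state.
- monitor.get_obs(): the state, without advancing time (a new reading comes with each control period).
- optics.snapshot(name): name is "scene" or "side" or "wrist"; returns a dict with "img" (384x512x3 uint8, red, green, blue), "z_map" (384x512 float32, m along the optical axis (not along the pixel's ray), 0 where there is no reading), "fx", "fy", "cx", "cy" (pixels), "view" (4x4, takes a point from world to camera coordinates). Camera axes: x right, y up, looking along -z (the intrinsics and any distortion apply to the point x, -y, -z); pixel columns grow to the right and rows downward; lengths in m; the calibration is good to about 2 mm. A picture is of the moment at which its call begins.
- workorder.job_done(): hands the job in, once; it reports no verdict.
The state is a dict: "time_s": time; "joint_pos": joint angles; "joint_velocities": joint speeds; "joint_efforts": joint torques, N m; "ee_pos": TCP position; "ee_rot": TCP orientation; "ft_force": force on the tool from outside, world axes, zero at the start; "wrist_torque": the same for the moment, N m; "finger_gap": opening from 0.0 (shut) to 1.0 (fully open).
Only numpy, scipy, OpenCV 4.12 (cv2) and the standard library are available. Lean on these libraries where they do the work, as an engineer would, in place of code of your own. Each camera call takes 0.05 s, during which the arm holds its last target. There are 200 camera calls.

## Task

Two of the four sample tubes in the aluminium block still have their caps standing open: press both caps fully shut, with all tubes staying seated in the block. Then raise the dry bath's clear cover until it is open 60 degrees from shut, and finish while holding it there (it falls shut if let go, so do not let it drop), so that I can set the block in. Leave the block and everything else on the bench where they stand.

Things in the scene. Friction and masses are not known exactly. Their poses are not given: they have to be found in the camera images.
- bath: Dry bath (block heater), white, fixed: 250 mm deep (x), 210 wide (y), rim 95 high. Origin: centre of its underside. Its -x end is the front, towards the robot, with a sloping control deck 85 mm deep (47 high at the front edge, 77 at its top); behind it the open heating well under the clear cover.
- cover: Clear plastic cover (hood) of the dry bath, 138 mm deep, 166 wide, 42 high, walls 4 mm, 0.15 to 0.25 kg with its black bar. Origin: middle of the hinge axis along its rear lower edge; shut, its axes are the bath's, and it reaches to -x.
- cover_angle (a joint): Opening angle of the cover in rad: 0 shut, grows as its front is raised; stop at 1.4 (80 degrees). No stay: it falls shut from any angle when let go.
- cover_hinge (a point): Middle of the cover's hinge axis, on the dry bath's top near its rear, 96 mm above the bench; axes as bath; the hinge runs along y, and raising the cover turns it positively about +y.
- cover_bar (a point): Black round bar across the cover's front: 14 mm thick, 46 long along its y, flat ends, on two struts at y = +-17 mm; 27 mm free gap to the cover's front wall. Point: its middle; axes as the bath's when shut, turning with the cover. Shut, it lies 172 mm in front of the hinge axis and 26 above it (122 above the bench, over 45 above the deck).
- block: Aluminium tube block standing loose on the bench, 98 mm deep (x), 138 wide (y), 50 high, 1.3 kg; 4 x 3 wells, 33 mm apart along y and 30 along x. Origin: centre of its underside. Only the front row (its x = -30 mm) carries tubes; the two rows behind are empty.
- tube_a: White 5 mL sample tube with a yellow flip cap, loose in a front-row well of the block: 17 mm thick, collar 20 mm, rim 56 mm above its origin (centre of its foot, 8 mm above the bench), so the rim stands 14 mm above the block. Its cap's hinge lies on its own +x side, 13 mm from the axis and 56.5 mm above the origin.
- tube_b: White 5 mL sample tube with a green flip cap, loose in a front-row well of the block: 17 mm thick, collar 20 mm, rim 56 mm above its origin (centre of its foot, 8 mm above the bench), so the rim stands 14 mm above the block. Its cap's hinge lies on its own +x side, 13 mm from the axis and 56.5 mm above the origin.
- tube_c: White 5 mL sample tube with a blue flip cap, loose in a front-row well of the block: 17 mm thick, collar 20 mm, rim 56 mm above its origin (centre of its foot, 8 mm above the bench), so the rim stands 14 mm above the block. Its cap's hinge lies on its own +x side, 13 mm from the axis and 56.5 mm above the origin.
- tube_d: White 5 mL sample tube with a red flip cap, loose in a front-row well of the block: 17 mm thick, collar 20 mm, rim 56 mm above its origin (centre of its foot, 8 mm above the bench), so the rim stands 14 mm above the block. Its cap's hinge lies on its own +x side, 13 mm from the axis and 56.5 mm above the origin.
- cap_a (a joint): Yellow flip cap of tube_a: disc 21 mm across, 4 mm thick, reaching with its lip 29 mm from the hinge. Value in rad: 0 shut (flat on the rim), grows as it opens (1.57 upright, more leans back past upright). Stiff hinge: it stays where it is left; about 0.03 Nm moves it.
- cap_b (a joint): Green flip cap of tube_b: disc 21 mm across, 4 mm thick, reaching with its lip 29 mm from the hinge. Value in rad: 0 shut (flat on the rim), grows as it opens (1.57 upright, more leans back past upright). Stiff hinge: it stays where it is left; about 0.03 Nm moves it.
- cap_c (a joint): Blue flip cap of tube_c: disc 21 mm across, 4 mm thick, reaching with its lip 29 mm from the hinge. Value in rad: 0 shut (flat on the rim), grows as it opens (1.57 upright, more leans back past upright). Stiff hinge: it stays where it is left; about 0.03 Nm moves it.
- cap_d (a joint): Red flip cap of tube_d: disc 21 mm across, 4 mm thick, reaching with its lip 29 mm from the hinge. Value in rad: 0 shut (flat on the rim), grows as it opens (1.57 upright, more leans back past upright). Stiff hinge: it stays where it is left; about 0.03 Nm moves it.
- bottle: Amber reagent bottle, 92 mm thick, 215 high, standing behind; origin under its centre. Leave alone.
- beaker: Empty glass beaker, 60 mm wide, 80 high; origin under its centre. Leave alone.
- tipbox: Closed orange pipette-tip box with clear lid, 85 x 122 mm, 96 high; origin under its centre. Leave alone.
- cylinder: Small glass measuring cylinder on a blue foot 44 mm wide, 129 high; origin under its centre. Leave alone.
- timer: White bench timer lying flat, 62 x 70 mm, 16 high; origin under its centre. Leave alone.
- lifter: Block lifter lying flat: steel rod 130 mm long along x with a black cross handle 70 mm long at its -x end, 18 high; origin under the rod's middle. Leave alone.
There are look-alikes about, which are no part of the job. Of the things shaped like the block, the aluminium one is meant.

How it is judged:
By the outcome, as a careful person would: the job done as asked, in the order asked, and still so for the second after the job is handed in, while the arm keeps its last pose, push and grip.
It also fails if it takes over 61 s, if anything falls off the work surface, if the arm or the gripper's body presses on something with over 40 N, if the wrist force passes 120 N, or if a joint passes its speed limit or range.

## Working session

There is one attempt and no reset: what is moved stays moved. The work goes in short steps, Python scripts to look and compute and a tool call to move; the robot and the scene stay as the last step left them, time stands still between calls to the robot, and variables do not carry over. Pictures are saved under pics/ and viewed, about 8 in all and at most 12, crops included, and the job is handed in when it is done.

Besides the shell and the picture viewer there is one more tool, called after "Emit:" as name([rows], argument=value, ...), one row to a line, values as JSON. jog_arm: Moves the arm, as the interface text tells. Its arguments: {"type":"object","properties":{"motion":{"type":"array","items":{"type":"array"}}},"required":["motion"]}

```bash
mkdir -p pics; cat > h.py <<'E'
import numpy as np, cv2
from rig import monitor, optics, workorder
def snap(n,f):
    s=optics.snapshot(n); np.savez('pics/'+f+'.npz',**s)
    cv2.imwrite('pics/'+f+'.png',s['img'][:,:,::-1]); return s
def pt(s,u,v,z=None):
    z=s['z_map'][int(v),int(u)] if z is None else z
    c=np.array([(u-s['cx'])/s['fx']*z,-(v-s['cy'])/s['fy']*z,-z,1])
    return (np.linalg.inv(s['view'])@c)[:3]
E
python3 - <<'E'
from h import *
a=snap('scene','scene0');b=snap('side','side0')
print({k:a[k] for k in a if k not in('img','z_map')},b['view'])
i=np.vstack([a['img'],b['img']])[:,:,::-1]
cv2.imwrite('pics/both.png',i[:,:])
print(monitor.get_obs())
E
```

```text
{'fx': 347.3604248635917, 'fy': 347.3604248635917, 'cx': 258.5003193221482, 'cy': 185.57737427823562, 'view': array([[ 0.51672083,  0.85614442,  0.00403969, -0.27094305],
       [-0.5506705 ,  0.32873356,  0.76726543,  0.21551308],
       [ 0.65556204, -0.39868657,  0.64131695, -1.70502353],
       [ 0.        ,  0.        ,  0.        ,  1.        ]])} [[-0.97633508 -0.21523466 -0.0210679   0.50967179]
 [ 0.10506385 -0.55721087  0.82369754 -0.13315151]
 [-0.18902752  0.80199133  0.5666379  -1.01128834]
 [ 0.          0.          0.          1.        ]]
{'time_s': 0.1, 'joint_pos': array([8.24065620e-06, 2.41335717e-01, 3.84728406e-03, 1.33521484e+00,
       2.25214364e-05, 1.57078252e+00]), 'joint_velocities': array([-0.00106303, -0.00177243,  0.00389155,  0.00109589, -0.00100588,
        0.00092056]), 'joint_efforts': array([-3.57412864e-04, -3.73140085e+01,  2.53010201e+01,  1.07858295e-02,
        2.43542411e-05, -2.54672034e-05]), 'ee_pos': array([4.99422563e-01, 1.09508256e-05, 2.30498499e-01]), 'ee_rot': array([-2.22045179e+00, -2.22050070e+00,  2.09215233e-03]), 'ft_force': array([ 0.22689609,  0.03954597, -0.19868262]), 'wrist_torque': array([ 0.00067652,  0.00752693, -0.03808619]), 'finger_gap': 0.9953620212661741}
```

View pics/scene0.png

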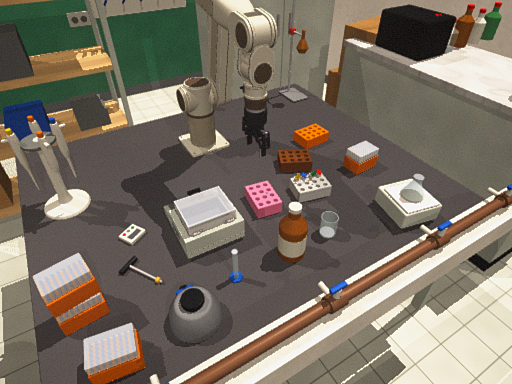

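View pics/side0.png

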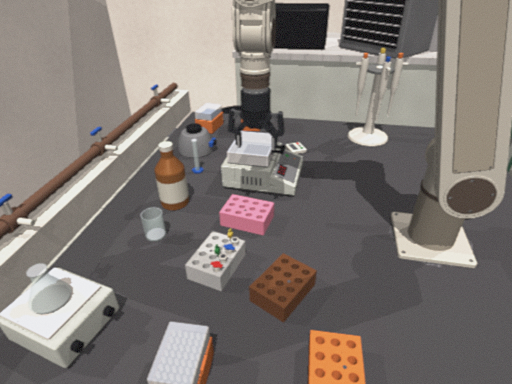

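Candidates: aluminium block at scene (311,186) / side (216,258), which is grey with coloured caps and is the one I choose. Look-alikes are pink (263,199), brown (295,160) and orange (311,135). The bath is at (205,220). The hotplate at (408,200) is not a bath with a cover. Now a close crop.

```bash
python3 - <<'E'
from h import *
a=cv2.imread('pics/scene0.png');b=cv2.imread('pics/side0.png')
r=lambda i,x,y,w,h,k:cv2.resize(i[y:y+h,x:x+w],None,fx=k,fy=k,interpolation=cv2.INTER_CUBIC)
top=np.hstack([r(a,280,160,66,50,6),r(b,180,222,66,50,6)])
bot=np.hstack([r(a,160,180,99,75,4),r(b,212,120,99,75,4)])
cv2.imwrite('pics/crop1.png',np.vstack([top,bot])); print(np.vstack([top,bot]).shape)
for n,px in(('scene0',[(293,176),(325,176),(311,186),(208,205),(205,243)]),('side0',[(216,258),(230,232),(229,247),(217,250),(216,265),(247,215),(250,150)])):
    s=np.load(f'pics/{n}.npz')
    for u,v in px: print(n,u,v,pt(s,u,v).round(4))
E
```

```text
(600, 792, 3)
scene0 293 176 [ 0.4454  0.222  -0.0023]
scene0 325 176 [ 0.5167  0.3408 -0.002 ]
scene0 311 186 [0.5838 0.2065 0.0475]
scene0 208 205 [ 0.5658 -0.2223  0.136 ]
scene0 205 243 [ 0.6471 -0.278   0.0587]
side0 216 258 [0.5557 0.2384 0.0488]
side0 230 232 [0.5348 0.1736 0.0832]
side0 229 247 [0.527  0.2151 0.0701]
side0 217 250 [0.5494 0.2425 0.0815]
side0 216 265 [0.5422 0.2782 0.0673]
side0 247 215 [0.5204 0.0429 0.0401]
side0 250 150 [ 0.5576 -0.1767  0.1378]
```

View pics/crop1.png

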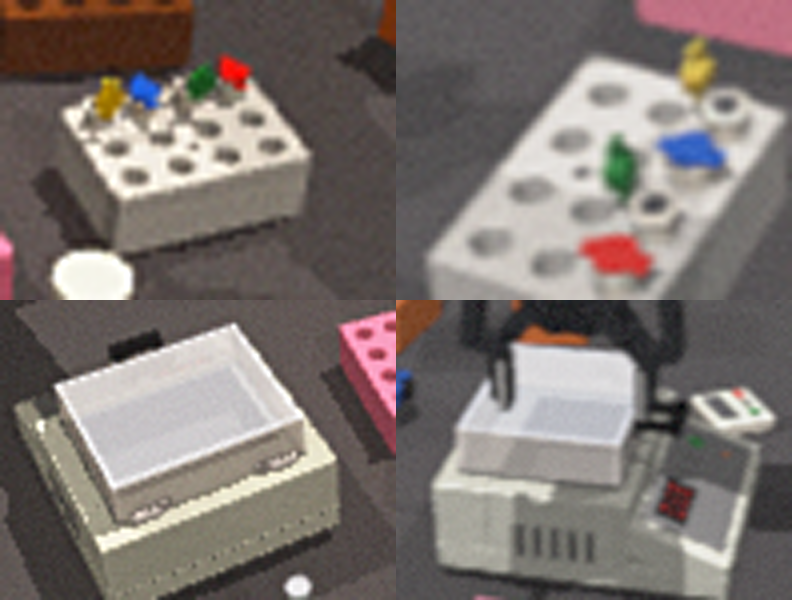

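The aluminium block is confirmed. Yellow (crop 105,95) and green (202,80) stand open, while blue and red look shut. The bath's bar is at the left in the scene view (135,345), facing the robot.

```bash
cat >> h.py <<'E'
def cloud(s):
    z=s['z_map'];v,u=np.indices(z.shape);m=z>0;z=z[m];u=u[m];v=v[m]
    c=np.stack([(u-s['cx'])/s['fx']*z,-(v-s['cy'])/s['fy']*z,-z,1+0*z])
    return (np.linalg.inv(s['view'])@c)[:3].T, s['img'][m].astype(int)
E
python3 - <<'E'
from h import *
P=[];C=[]
for n in('scene0','side0'):
    p,c=cloud(np.load(f'pics/{n}.npz'));
    def sel(lo,hi): 
        return p[((p>lo)&(p<hi)).all(1)]
    q=sel([.45,.1,.044],[.68,.36,.055]); print(n,'block',cv2.minAreaRect(q[:,:2].astype(np.float32)),len(q))
    q=sel([.3,-.42,.128],[.8,-.05,.145]); print('cover',cv2.minAreaRect(q[:,:2].astype(np.float32)),len(q),q[:,2].mean())
    q=sel([.3,-.42,.085],[.8,-.05,.1]); print('rim',cv2.minAreaRect(q[:,:2].astype(np.float32)),len(q))
    mx=c.max(1)
    m=((p>[.3,-.42,.1])&(p<[.8,-.05,.14])).all(1)&(mx<60); print('bar',p[m].mean(0),m.sum(),p[m].min(0),p[m].max(0))
E
```

```text
scene0 block ((0.5275712609291077, 0.22579917311668396), (0.14121364057064056, 0.1787833869457245), 78.28018188476562) 457
cover ((0.6451172828674316, -0.20236024260520935), (0.3902171850204468, 0.2031993567943573), 21.79045295715332) 1609 0.1370097234038914
rim ((0.6387249231338501, -0.2400292307138443), (0.3509090542793274, 0.3184100389480591), 89.87630462646484) 752
bar [ 0.46202143 -0.23274807  0.12545808] 50 [ 0.45142329 -0.2542386   0.11716076] [ 0.47327833 -0.20988729  0.13235909]
side0 block ((0.5241611003875732, 0.22809159755706787), (0.14170266687870026, 0.17925116419792175), 77.55797576904297) 1152
cover ((0.6228886842727661, -0.20786020159721375), (0.34563127160072327, 0.20563922822475433), 20.927019119262695) 886 0.13682703137144375
rim ((0.6019489765167236, -0.18975739181041718), (0.3220904469490051, 0.1955169439315796), 18.42601776123047) 476
bar [ 0.46609835 -0.22421209  0.12494453] 55 [ 0.45230006 -0.25317953  0.11864047] [ 0.48949213 -0.20366699  0.13099247]
```

Emit:
jog_arm([
  [[0.03,0,-0.01],[0,0,0],0],
  [[0.03,0,0],[0,0,0],1],
  [[0.03,0,0],[0,0,0],1],
  [[0.03,0,0],[0,0,0],1],
  [[0.03,0,0],[0,0,0],1],
  [[0.02,0,0],[0,0,0],1],
])

```text
time_s: 0.7
ee_pos: [0.4995, 0.1718, 0.2407]
ee_rot: [-2.219, -2.223, 0.001]
ft_force: [-1.0, 0.5, 0.1]
finger_gap: 0.005
```

```bash
python3 - <<'E'
from h import *
s=snap('wrist','w1'); i=cv2.imread('pics/w1.png')
cv2.imwrite('pics/w1b.png',cv2.resize(i,(800,600),interpolation=cv2.INTER_CUBIC))
print(np.linalg.inv(s['view'])[:3].round(3))
E
```

```text
[[ 1.    -0.001  0.001  0.501]
 [ 0.001  0.957  0.291  0.246]
 [-0.001 -0.291  0.957  0.384]]
```

View pics/w1b.png

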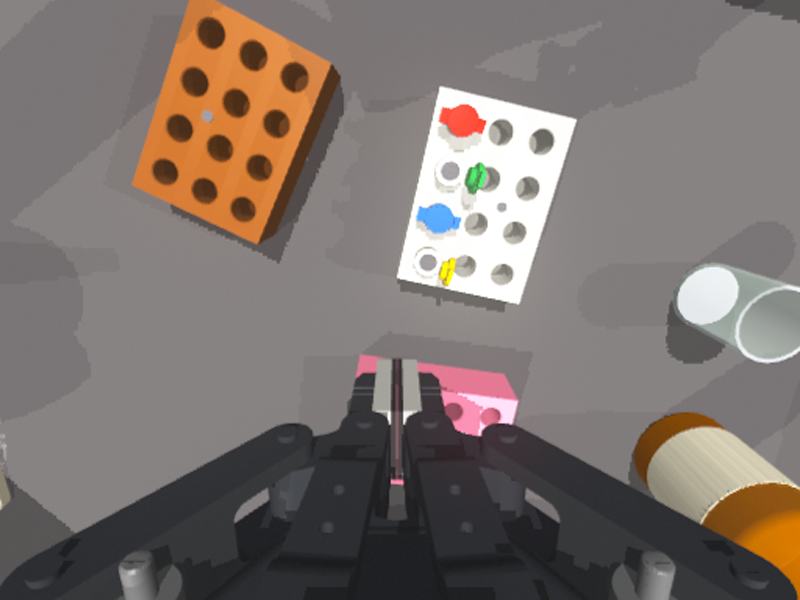

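Wrist view: open yellow cap at (447,271) with its rim at (427,262), open green cap at (477,178) with its rim at (450,171). Blue (438,218) and red (463,121) are flat. Now to turn these into positions.

```bash
cat >> h.py <<'E'
def atz(s,u,v,z):
    V=np.linalg.inv(s['view']);d=V[:3,:3]@np.array([(u-s['cx'])/s['fx'],-(v-s['cy'])/s['fy'],-1]);o=V[:3,3]
    return o+d*(z-o[2])/d[2]
E
python3 - <<'E'
from h import *
s=np.load('pics/w1.npz');k=.64
for n,u,v,z in [('rimY',427,262,.064),('rimG',450,171,.064),('blue',438,217,.068),('red',463,120,.068),('c1',440,88,.05),('c2',576,120,.05),('c3',520,303,.05),('c4',398,278,.05),('hole11',477,224,.05)]:
    print(n,atz(s,u*k,v*k,z).round(4))
p,c=cloud(s); w=((p>[.48,.12,.055])&(p<[.62,.33,.12])).all(1)
p=p[w];c=c[w]; r,g,b=c.T
for n,m in [('Y',(r>140)&(g>110)&(b<80)),('G',(g>r+40)&(g>b+40)),('B',(b>r+40)),('R',(r>g+60)&(r>b+60)&(g<90))]:
    q=p[m]; print(n,len(q),q.mean(0).round(4),q.min(0).round(4),q.max(0).round(4))
    if n in 'YG':
        h=q[q[:,2]>.055]; u_,S,vt=np.linalg.svd(h-h.mean(0)); print(S.round(4),vt.round(2))
        print(np.array(sorted(q.tolist(),key=lambda t:t[2])).round(4)[::max(1,len(q)//12)])
E
```

```text
rimY [0.523  0.1773 0.064 ]
rimG [0.5375 0.2415 0.064 ]
blue [0.5297 0.2105 0.068 ]
red [0.5445 0.2741 0.068 ]
c1 [0.5303 0.2961 0.05  ]
c2 [0.6261 0.2757 0.05  ]
c3 [0.5979 0.1415 0.05  ]
c4 [0.5017 0.1616 0.05  ]
hole11 [0.5607 0.2033 0.05  ]
Y 105 [0.5351 0.1763 0.0867] [0.5302 0.1668 0.0795] [0.54   0.1837 0.095 ]
[0.0523 0.0393 0.0147] [[-0.09 -0.58  0.81]
 [-0.5  -0.67 -0.54]
 [-0.86  0.45  0.23]]
[[0.5389 0.1836 0.0795]
 [0.5324 0.1795 0.0809]
 [0.5387 0.182  0.0824]
 [0.5344 0.1778 0.0832]
 [0.5374 0.1823 0.0838]
 [0.5343 0.177  0.0845]
 [0.5333 0.1715 0.0849]
 [0.5343 0.1728 0.0855]
 [0.5372 0.1785 0.0866]
 [0.5392 0.1788 0.0876]
 [0.5346 0.1744 0.0921]
 [0.5364 0.1791 0.0936]
 [0.5364 0.1771 0.0943]
 [0.5363 0.1783 0.095 ]]
G 174 [0.5514 0.238  0.0858] [0.5461 0.2284 0.0766] [0.5567 0.2471 0.0956]
[0.0682 0.0614 0.0212] [[ 0.16 -0.53  0.83]
 [-0.44 -0.79 -0.42]
 [-0.88  0.3   0.36]]
[[0.5467 0.2372 0.0766]
 [0.5472 0.2392 0.0793]
 [0.5482 0.2323 0.0817]
 [0.5492 0.2294 0.0828]
 [0.5478 0.2354 0.0835]
 [0.5511 0.2285 0.0843]
 [0.5486 0.2344 0.0848]
 [0.5504 0.2384 0.0854]
 [0.5517 0.2315 0.0859]
 [0.5529 0.2413 0.0874]
 [0.5532 0.2395 0.092 ]
 [0.5541 0.2358 0.0936]
 [0.5531 0.2329 0.0945]]
B 370 [0.5297 0.21   0.0689] [0.514  0.1993 0.063 ] [0.5559 0.2405 0.0942]
R 358 [0.5442 0.2737 0.0688] [0.5296 0.265  0.0643] [0.5592 0.2833 0.0709]
```

Emit:
jog_arm([
  [[0,0.032,0],[0,0,0],1],
  [[-0.003,0.032,0],[0,0,0],1],
  [[0,0,0.03],[0,0,0.105],1],
  [[0,0,0.04],[0,0,0.105],1],
  [[0,0,0.04],[0,0,0],1],
  [[0,0,0.03],[0,0,0],1],
  [[0,0,0.01],[0,0,0],1],
  [[0,0,0],[0,0,0],1],
])

```text
time_s: 1.55
ee_pos: [0.5626, 0.1663, 0.0895]
ee_rot: [-2.441, -1.975, 0.007]
ft_force: [-0.8, 1.4, -0.1]
finger_gap: 0.002
```

Emit:
jog_arm([
  [[0.002,0,0.01],[0,0,0],1],
  [[0,-0.006,0],[0,0,0],1],
  [[0,-0.006,0],[0,0,0],1],
  [[0,-0.006,0],[0,0,0],1],
  [[0,-0.006,0],[0,0,0],1],
  [[0,-0.006,0],[0,0,0],1],
  [[0,-0.006,0],[0,0,0],1],
  [[0,-0.006,0],[0,0,0],1],
  [[0,0,0],[0,0,0],1],
])

```text
time_s: 2.45
ee_pos: [0.5223, 0.1779, 0.0814]
ee_rot: [-2.441, -1.977, 0.001]
ft_force: [0.3, -0.0, 1.2]
finger_gap: 0.003
```

```bash
python3 - <<'E'
from h import *
s=snap('side','s2'); w=snap('wrist','w2')
a=cv2.imread('pics/s2.png')[205:295,165:265];b=cv2.imread('pics/w2.png')[100:340,130:450]
cv2.imwrite('pics/c2.png',np.hstack([cv2.resize(a,(400,360),interpolation=2),cv2.resize(b,(400,360),interpolation=2)]))
E
```

```text
(no output)
```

View pics/c2.png

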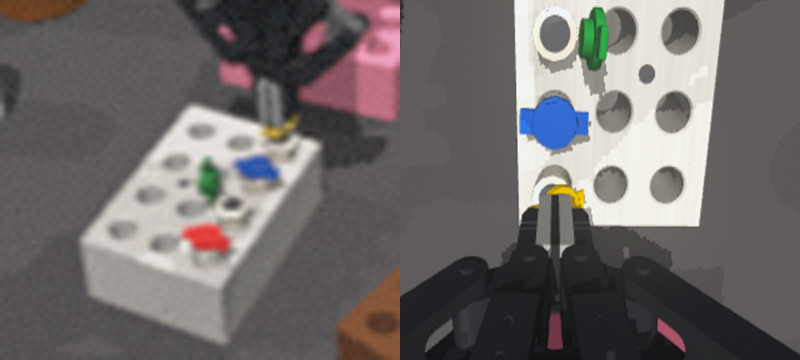

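The yellow cap is half folded under the fingertip (left panel 282,128), and blue and green are untouched. Pressing down.

Emit:
jog_arm([
  [[0,-0.001,0.003],[0,0,0],1],
  [[0,-0.001,0.003],[0,0,0],1],
  [[0,0,0.003],[0,0,0],1],
  [[0,0,0.002],[0,0,0],1],
  [[0,0,0.001],[0,0,0],1],
  [[0,0,0],[0,0,0],1],
])

```text
time_s: 3.15
ee_pos: [0.5214, 0.1779, 0.0689]
ee_rot: [2.442, 1.976, -0.001]
ft_force: [0.7, 0.3, -0.4]
finger_gap: 0.001
```

Emit:
jog_arm([
  [[0,0,0.001],[0,0,0],1],
  [[0,0,0.001],[0,0,0],1],
  [[0,0,0],[0,0,0],1],
])

```text
time_s: 3.45
ee_pos: [0.5225, 0.1782, 0.0685]
ee_rot: [2.441, 1.975, 0.004]
ft_force: [-0.7, -0.2, 6.5]
finger_gap: -0.0
```

Emit:
jog_arm([
  [[0,0,0.001],[0,0,0],1],
  [[0,0,0.001],[0,0,0],1],
  [[0,0,0],[0,0,0],1],
])

```text
time_s: 3.75
ee_pos: [0.5229, 0.1784, 0.0683]
ee_rot: [2.441, 1.975, 0.006]
ft_force: [-3.7, -2.1, 15.6]
finger_gap: 0.004
```

Emit:
jog_arm([
  [[0,0,-0.025],[0,0,0],1],
  [[0,0,-0.03],[0,0,0],1],
  [[0,0.022,0],[0,0,0],1],
  [[0.022,0.02,0],[0,0,0],1],
  [[0.022,0,0],[0,0,0],1],
  [[0.021,0,0],[0,0,0],1],
  [[0,0,0],[0,0,0],1],
])

```text
time_s: 4.45
ee_pos: [0.5767, 0.2352, 0.1199]
ee_rot: [-2.439, -1.979, -0.002]
ft_force: [0.4, -0.1, 0.1]
finger_gap: -0.0
```

Emit:
jog_arm([
  [[-0.002,0,0.02],[0,0,0],1],
  [[0,0,0.02],[0,0,0],1],
  [[0,-0.006,0],[0,0,0],1],
  [[0,-0.006,0],[0,0,0],1],
  [[0,-0.006,0],[0,0,0],1],
  [[0,-0.006,0],[0,0,0],1],
  [[0,-0.006,0],[0,0,0],1],
  [[0,-0.006,0],[0,0,0],1],
  [[0,-0.006,0],[0,0,0],1],
  [[0,0,0],[0,0,0],1],
])

```text
time_s: 5.45
ee_pos: [0.5335, 0.2401, 0.0806]
ee_rot: [-2.441, -1.977, 0.0]
ft_force: [0.6, 0.2, 1.8]
finger_gap: 0.003
```

Emit:
jog_arm([
  [[0,0,0.003],[0,0,0],1],
  [[0,0,0.003],[0,0,0],1],
  [[0,0.001,0.003],[0,0,0],1],
  [[0,0.001,0.002],[0,0,0],1],
  [[0,0,0.001],[0,0,0],1],
  [[0,0,0.001],[0,0,0],1],
  [[0,0,0.001],[0,0,0],1],
  [[0,0,0.001],[0,0,0],1],
  [[0,0,0],[0,0,0],1],
])

```text
time_s: 6.35
ee_pos: [0.5364, 0.2395, 0.0683]
ee_rot: [-2.442, -1.976, -0.002]
ft_force: [-7.3, -1.6, 19.2]
finger_gap: -0.001
```

Emit:
jog_arm([
  [[0,0,-0.03],[0,0,0],1],
  [[0,0,-0.04],[0,0,0],1],
  [[0,0,-0.05],[0,0,0],1],
  [[-0.03,-0.02,-0.04],[0,0,0],1],
  [[-0.05,0,0],[0,0,0],1],
  [[0,0,0],[0,0,0],1],
])

```text
time_s: 6.95
ee_pos: [0.5013, 0.1629, 0.2238]
ee_rot: [2.445, 1.969, -0.0]
ft_force: [-0.1, 1.3, 0.1]
finger_gap: -0.002
```

```bash
python3 - <<'E'
from h import *
w=snap('wrist','w3')
b=cv2.imread('pics/w3.png')[0:240,150:470]
cv2.imwrite('pics/c3.png',cv2.resize(b,(640,480),interpolation=2))
p,c=cloud(w); m=((p>[.48,.12,.055])&(p<[.62,.33,.12])).all(1)
p=p[m];c=c[m]; r,g,b=c.T
for n,m in [('Y',(r>140)&(g>110)&(b<80)),('G',(g>r+40)&(g>b+40)),('B',(b>r+40)),('R',(r>g+60)&(r>b+60)&(g<90))]:
    q=p[m]; print(n,len(q),q.mean(0).round(4),np.percentile(q[:,2],[5,95]).round(4))
    A=np.c_[q[:,:2]-q[:,:2].mean(0),np.ones(len(q))]; print(np.linalg.lstsq(A,q[:,2],rcond=None)[0].round(3))
E
```

```text
Y 364 [0.5232 0.1778 0.0686] [0.0658 0.0701]
[-0.057  0.005  0.069]
G 467 [0.5367 0.2417 0.0687] [0.0659 0.0703]
[-0.051  0.012  0.069]
B 422 [0.5295 0.2098 0.0687] [0.0661 0.0703]
[-0.048  0.01   0.069]
R 476 [0.5438 0.2739 0.0688] [0.0662 0.0703]
[-0.053  0.006  0.069]
```

View pics/c3.png

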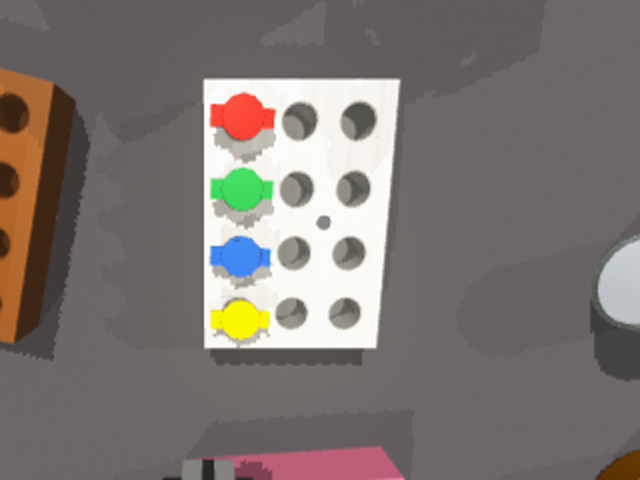

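All four caps lie flat and match in height and slope (0.069 m), and the block is unmoved. Next is the bath.

```bash
python3 - <<'E'
from h import *
print(monitor.get_obs()['joint_pos'].round(3))
s=np.load('pics/scene0.npz')
# cover crop px -> full: x=160+u/4, y=180+(v-300)/4
for n,u,v,z in [('topFL',57,388,.138),('topFR',237,325,.138),('topBR',303,425,.138),('topBL',113,492,.138),('rimBR',338,462,.095),('rimBL',98,538,.095),('rimFL',18,402,.095)]:
    print(n,atz(s,160+u/4,180+(v-300)/4,z).round(4))
E
```

```text
[ 3.180e-01  3.000e-01  6.300e-02  1.333e+00 -1.000e-03  2.102e+00]
topFL [ 0.4963 -0.314   0.138 ]
topFR [ 0.4996 -0.148   0.138 ]
topBR [ 0.6414 -0.158   0.138 ]
topBL [ 0.6315 -0.3193  0.138 ]
rimBR [ 0.6555 -0.1343  0.095 ]
rimBL [ 0.6311 -0.3376  0.095 ]
rimFL [ 0.4482 -0.3386  0.095 ]
```

Emit:
jog_arm([
  [[-0.041,0,-0.02],[0,0,0],1],
  [[-0.041,0,-0.02],[0,0,0],1],
  [[-0.041,0,-0.01],[0,0,0],1],
  [[-0.041,0,0],[0,0,0],1],
  [[-0.041,0,0],[0,0,0],1],
  [[-0.041,0,0],[0,0,0],1],
  [[-0.041,0,0],[0,0,0],1],
  [[-0.041,0,0],[0,0,0],1],
  [[-0.041,0,0],[0,0,0],0],
  [[-0.041,0,0],[0,0,0],-0.6],
])

```text
time_s: 8.0
ee_pos: [0.4168, -0.2354, 0.2716]
ee_rot: [-2.441, -1.977, 0.0]
ft_force: [0.7, 0.8, -0.6]
finger_gap: 0.332
```

Emit:
jog_arm([
  [[0,0,0],[0,0,-0.1425],-0.6],
  [[0,0,0],[0,0,-0.1425],-0.6],
  [[0,0,0],[0,0,-0.1425],-0.6],
  [[0,0,0],[0,0,-0.1425],-0.6],
  [[0,0,0],[0,0,-0.1425],-0.6],
  [[0,0,0],[0,0,-0.1425],-0.6],
  [[0,0,0],[0,0,-0.1425],-0.6],
  [[0,0,0],[0,0,-0.1425],-0.6],
  [[0,0,0],[0,0,-0.1425],-0.6],
  [[0,0,0],[0,0,-0.1425],-0.6],
  [[0,0,0],[0,0,-0.1425],-0.6],
  [[0,0,0],[0,0,-0.1425],-0.6],
  [[0,0,0],[0,0,0],-0.6],
])

```text
time_s: 9.3
ee_pos: [0.4172, -0.2338, 0.2715]
ee_rot: [-0.111, -3.139, -0.001]
ft_force: [0.3, -0.1, -0.1]
finger_gap: 0.8
```

```bash
python3 - <<'E'
from h import *
s=snap('wrist','w4'); i=cv2.imread('pics/w4.png')
cv2.imwrite('pics/w4b.png',cv2.resize(i,(800,600),interpolation=cv2.INTER_CUBIC))
print(np.linalg.inv(s['view'])[:3].round(3), monitor.get_obs()['joint_pos'].round(3))
E
```

```text
[[ 0.071 -0.955 -0.29   0.344]
 [ 0.997  0.068  0.019 -0.229]
 [ 0.001 -0.29   0.957  0.415]] [-0.511  0.184  0.038  1.426  0.    -0.438]
```

View pics/w4b.png

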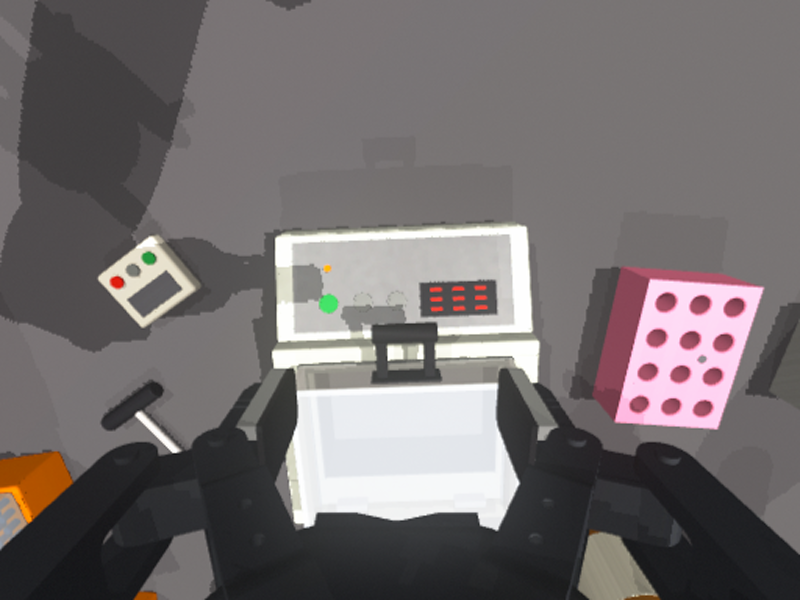

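Wrist view: bar from (373,334) to (437,331), squarely between the open fingers. The deck's front edge runs from (278,236) to (527,226).

```bash
python3 - <<'E'
from h import *
s=np.load('pics/w4.npz');k=.64
P={n:atz(s,u*k,v*k,z) for n,u,v,z in [('bl',373,332.5,.127),('br',437,330.5,.127),('fl',276,236,.047),('fr',527,226,.047),('rl',273,350,.086),('cl',300,388,.138),('cr',500,380,.138)]}
for n in P: print(n,P[n].round(4))
for a,b in (('bl','br'),('fl','fr'),('cl','cr')):
    d=P[a]-P[b]; print(a,b,np.linalg.norm(d),np.degrees(np.arctan2(-d[0],d[1])), ((P[a]+P[b])/2).round(4))
p,c=cloud(s)
m=((p>[.43,-.28,.105])&(p<[.49,-.19,.14])).all(1)&(c.max(1)<70);q=p[m]
print('bar',len(q),q.mean(0).round(4),np.percentile(q,[1,99],axis=0).round(4))
m=((p>[.49,-.34,.131])&(p<[.66,-.13,.145])).all(1)&(c.min(1)>130)
print('covtop',cv2.minAreaRect(p[m][:,:2].astype(np.float32)))
E
```

```text
bl [ 0.4547 -0.2522  0.127 ]
br [ 0.4564 -0.2079  0.127 ]
fl [ 0.3943 -0.3317  0.047 ]
fr [ 0.4008 -0.124   0.047 ]
rl [ 0.4796 -0.3368  0.086 ]
cl [ 0.4879 -0.3053  0.138 ]
cr [ 0.4916 -0.167   0.138 ]
bl br 0.04434729477835358 177.8221471666667 [ 0.4555 -0.2301  0.127 ]
fl fr 0.2077607523744014 178.20722617351998 [ 0.3975 -0.2278  0.047 ]
cl cr 0.13842538073186628 178.43888286911502 [ 0.4898 -0.2361  0.138 ]
bar 357 [ 0.4655 -0.232   0.1261] [[ 0.4506 -0.255   0.1168]
 [ 0.49   -0.2092  0.1308]]
covtop ((0.5533150434494019, -0.23522043228149414), (0.1639113426208496, 0.12598389387130737), 87.09980773925781)
```

Emit:
jog_arm([
  [[0,0,0],[0,0,-0.035],-0.6],
  [[0,0,0],[0,-0.15,0],-0.6],
  [[0,0,0],[0,-0.15,0],-0.6],
  [[0,0,0],[0,-0.15,0],-0.6],
  [[0.029,0.004,0],[0,0,0],-0.6],
  [[0,0,0.03],[0,0,0],-0.6],
  [[0,0,0.03],[0,0,0],-0.6],
  [[0,0,0.03],[0,0,0],-0.6],
  [[0,0,0.02],[0,0,0],-0.6],
  [[0,0,0],[0,0,0],-0.6],
])

```text
time_s: 10.35
ee_pos: [0.4374, -0.2292, 0.1575]
ee_rot: [0.051, 2.696, -0.005]
ft_force: [0.2, 0.3, -0.4]
finger_gap: 0.799
```

```bash
python3 - <<'E'
from h import *
from scipy.spatial.transform import Rotation as R
s=snap('wrist','w5'); i=cv2.imread('pics/w5.png')
cv2.imwrite('pics/w5b.png',cv2.resize(i,(640,480),interpolation=cv2.INTER_CUBIC))
o=monitor.get_obs();M=R.from_rotvec(o['ee_rot']).as_matrix();print(M.round(3),o['ee_pos'])
p,c=cloud(s)
m=((p>[.43,-.28,.105])&(p<[.475,-.19,.14])).all(1)&(c.max(1)<70);q=p[m]
print('bar',len(q),q.mean(0).round(4),np.percentile(q,[1,99],axis=0).round(4))
for b in ([.457,-.231,.122],): print('bar in tool', M.T@(np.array(b)-o['ee_pos']))
print(o['joint_pos'].round(3))
E
```

```text
[[-0.901  0.037  0.432]
 [ 0.034  0.999 -0.013]
 [-0.432  0.003 -0.902]] [ 0.43790351 -0.22984221  0.15920915]
bar 1505 [ 0.4562 -0.2311  0.1265] [[ 0.4502 -0.2528  0.1196]
 [ 0.4743 -0.2089  0.1301]]
bar in tool [-0.00117382 -0.00056818  0.04181909]
[-0.635  0.023 -0.554  0.619  0.248 -0.55 ]
```

View pics/w5b.png

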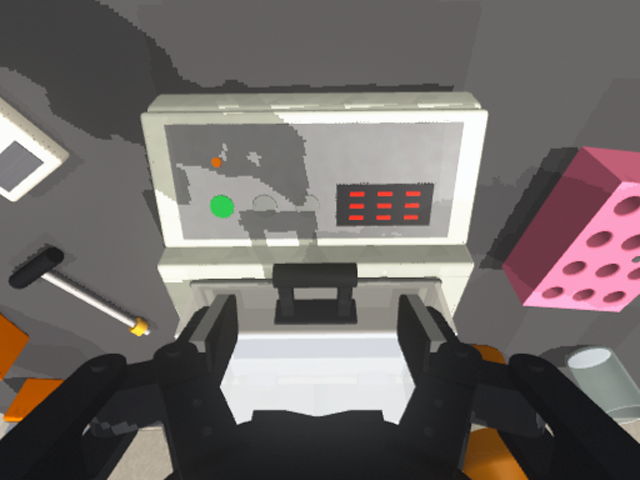

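The bar is centred between the fingers at (315,275), 42 mm ahead of the TCP. Advancing 62 mm, then closing on the bar's flat ends.

Emit:
jog_arm([
  [[-0.001,0,0.02],[0,0,0],-0.6],
  [[0,0,0.02],[0,0,0],-0.6],
  [[0,0,0.015],[0,0,0],-0.6],
  [[0,0,0.007],[0,0,0],-0.6],
  [[0,0,0],[0,0,0],-0.6],
])

```text
time_s: 10.9
ee_pos: [0.4664, -0.2318, 0.1055]
ee_rot: [0.049, 2.691, -0.011]
ft_force: [0.1, -0.4, -0.0]
finger_gap: 0.803
```

Emit:
jog_arm([
  [[0,0,0.004],[0,0,0],0],
  [[0,0,0],[0,0,0],1],
  [[0,0,0],[0,0,0],1],
  [[0,0,0],[0,0,0],1],
  [[0,0,0],[0,0,0],1],
  [[0,0,0],[0,0,0],1],
])

```text
time_s: 11.5
ee_pos: [0.4684, -0.2316, 0.1028]
ee_rot: [0.048, 2.69, -0.011]
ft_force: [-3.0, 2.5, 6.5]
finger_gap: 0.519
```

```bash
python3 - <<'E'
from h import *
from scipy.spatial.transform import Rotation as R
o=monitor.get_obs();M=R.from_rotvec(o['ee_rot']).as_matrix();p=o['ee_pos'];print(p,M.round(3),o['finger_gap'])
s=snap('wrist','w6'); cv2.imwrite('pics/w6b.png',cv2.resize(cv2.imread('pics/w6.png'),(640,480),interpolation=2))
# arc about hinge: tool rotates with cover
b=np.array([.457,-.231,.122]); y=np.array([.035,.999,0]); h=b+172e-3*np.array([.999,-.035,0])-[0,0,.026]
for N in (8,):
  prev=(M,p)
  a=np.radians(60)/N; Q=R.from_rotvec(y*a).as_matrix()
  p1=h+Q@(p-h); print('per step shift tool',M.T@(p1-p),'turn',a, M.T@(y*a))
E
```

```text
[ 0.46840585 -0.23160741  0.10283932] [[-0.899  0.036  0.436]
 [ 0.032  0.999 -0.015]
 [-0.436  0.    -0.9  ]] 0.5185119164415434
per step shift tool [-1.11531750e-02  7.00844181e-06 -1.78017890e-02] turn 0.1308996938995747 [7.35526988e-05 1.30849005e-01 5.43212363e-06]
```

View pics/w6b.png

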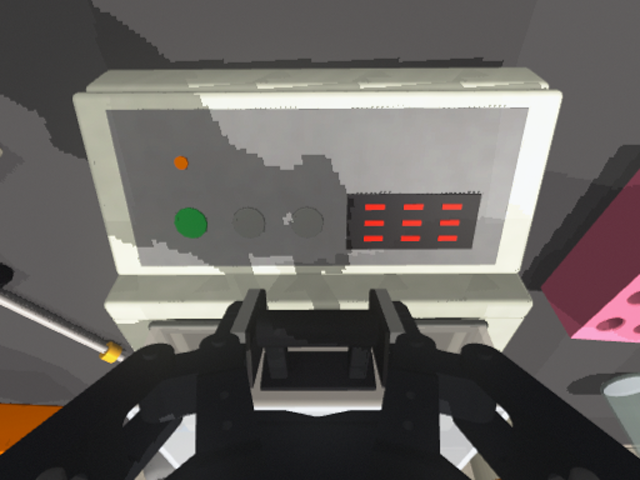

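Both pads hold the bar's ends, gap 0.519. Raising along the hinge arc, turning with the cover.

Emit:
jog_arm([
  [[-0.0053,0,-0.0091],[0,0.0654,0],1],
  [[-0.0053,0,-0.0091],[0,0.0654,0],1],
  [[-0.0053,0,-0.0091],[0,0.0654,0],1],
  [[-0.0053,0,-0.0091],[0,0.0654,0],1],
  [[0,0,0],[0,0,0],1],
])

```text
time_s: 12.05
ee_pos: [0.4756, -0.2318, 0.1442]
ee_rot: [0.052, 2.956, -0.005]
ft_force: [-4.2, 1.0, -0.2]
finger_gap: 0.521
```

```bash
python3 - <<'E'
from h import *
from scipy.spatial.transform import Rotation as R
o=monitor.get_obs();M=R.from_rotvec(o['ee_rot']).as_matrix();p=o['ee_pos'];print(p,M[:,2].round(3),np.degrees(np.arctan2(-M[0,2],-M[2,2])),o['finger_gap'],o['ft_force'],o['joint_pos'].round(2))
h=np.array([.6288,-.237,.096]);g=p-.0215*M[:,2]; d=g-h; print('bar',g,'ang',np.degrees(np.arctan2(d[2],-d[0])-np.arctan2(26,172)),np.hypot(d[0],d[2]))
E
```

```text
[ 0.47559357 -0.23177433  0.14422149] [ 0.184 -0.006 -0.983] -10.620780890948856 0.5211961857888275 [-4.16466195  0.97848411 -0.21880545] [-0.5   0.23 -0.26  0.91  0.08 -0.46]
bar [ 0.47163103 -0.23163481  0.16535272] ang 15.214142095239977 0.17179023048408176
```

Emit:
jog_arm([
  [[-0.0053,0,-0.0091],[0,0.0654,0],1],
  [[-0.0053,0,-0.0091],[0,0.0654,0],1],
  [[-0.0053,0,-0.0091],[0,0.0654,0],1],
  [[-0.0053,0,-0.0091],[0,0.0654,0],1],
  [[-0.0053,0,-0.0091],[0,0.0654,0],1],
  [[-0.0053,0,-0.0091],[0,0.0654,0],1],
  [[0,0,0],[0,0,0],1],
])

```text
time_s: 12.75
ee_pos: [0.5051, -0.2326, 0.1986]
ee_rot: [-0.051, -2.931, -0.006]
ft_force: [-7.0, 3.3, 6.0]
finger_gap: 0.52
```

Emit:
jog_arm([
  [[-0.0053,0,-0.0091],[0,0.0654,0],1],
  [[-0.0053,0,-0.0091],[0,0.0654,0],1],
  [[-0.0053,0,-0.0091],[0,0.0654,0],1],
  [[-0.0053,0,-0.0091],[0,0.0654,0],1],
  [[0,0,0],[0,0,0],1],
])

```text
time_s: 13.25
ee_pos: [0.535, -0.2335, 0.2268]
ee_rot: [-0.045, -2.665, -0.013]
ft_force: [-7.3, 4.3, 12.1]
finger_gap: 0.524
```

```bash
cat > ang.py <<'E'
from h import *
from scipy.spatial.transform import Rotation as R
o=monitor.get_obs();M=R.from_rotvec(o['ee_rot']).as_matrix();p=o['ee_pos'];print(p,np.degrees(np.arctan2(-M[0,2],-M[2,2])),o['finger_gap'],o['ft_force'].round(1),o['joint_pos'].round(2))
h=np.array([.6288,-.237,.096]);g=p-.0215*M[:,2]; d=g-h; print('bar',g,'ang',np.degrees(np.arctan2(d[2],-d[0])-np.arctan2(26,172)),np.hypot(d[0],d[2]))
E
python3 ang.py
```

```text
[ 0.53504505 -0.2335035   0.22675794] 27.29438896730042 0.523674300639818 [-7.3  4.3 12.1] [-0.34  0.85  0.87  2.06 -0.14 -0.27]
bar [ 0.54490276 -0.23386264  0.24586151] ang 52.16260067547295 0.17174754484112972
```

Emit:
jog_arm([
  [[-0.003,0,-0.004],[0,-0.026,0],1],
  [[-0.003,0,-0.004],[0,-0.026,0],1],
  [[-0.003,0,-0.004],[0,-0.026,0],1],
  [[-0.003,0,-0.004],[0,-0.026,0],1],
  [[0,0,0],[0,0,0],1],
])

```text
time_s: 13.75
ee_pos: [0.5551, -0.2341, 0.2348]
ee_rot: [-0.05, -2.782, -0.012]
ft_force: [1.9, 4.5, -9.0]
finger_gap: 0.522
```

```bash
python3 ang.py; python3 - <<'E'
from h import *
a=snap('scene','f1');b=snap('side','f2');snap('wrist','f3')
r=lambda f,x,y,w,h:cv2.resize(cv2.imread(f)[y:y+h,x:x+w],(400,400),interpolation=2)
cv2.imwrite('pics/f.png',np.hstack([r('pics/f1.png',150,140,110,110),r('pics/f2.png',205,85,110,110)]))
E
```

```text
[ 0.55511194 -0.23410459  0.23478884] 20.57740661194395 0.5223568122880025 [ 1.9  4.5 -9. ] [-0.35  0.78  0.82  1.95 -0.11 -0.29]
bar [ 0.56266781 -0.23441468  0.25491501] ang 58.80954242304128 0.1721262500528182
```

View pics/f.png

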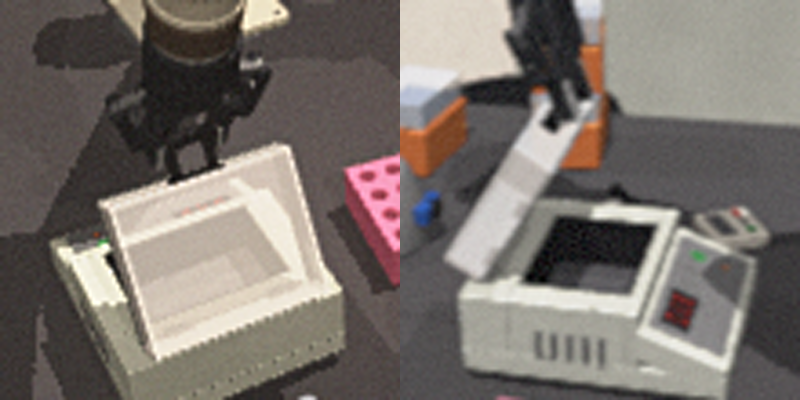

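The cover is held up (side crop 520,190) by the gripper at (570,110). Next I fit the cover's top plane in the depth maps for an independent angle.

```bash
cat > fit.py <<'E'
from h import *
import sys
rng=np.random.default_rng(0)
for f in sys.argv[1:]:
    p,c=cloud(np.load(f'pics/{f}.npz'))
    m=((p>[.52,-.32,.11])&(p<[.72,-.15,.27])).all(1)&(c.min(1)>70);q=p[m];best=0
    for _ in range(3000):
        t=q[rng.choice(len(q),3)];n=np.cross(t[1]-t[0],t[2]-t[0]);L=np.linalg.norm(n)
        if L<2e-4: continue
        n/=L
        if abs(n[1])>.15: continue
        i=np.abs((q-t[0])@n)<.0025
        if i.sum()>best: best=i.sum();I=i
    r=q[I];n=np.linalg.svd(r-r.mean(0))[2][2];n*=np.sign(n[2]);
    print(f,len(q),best,'normal',n.round(3),'ang',np.degrees(np.arctan2(n[0],n[2])).round(2),'dist of hinge',((np.array([.6288,-.237,.096])-r.mean(0))@n).round(4),np.ptp(r,axis=0).round(3))
E
python3 fit.py f1 f2 f3
```

```text
f1 2461 1826 normal [ 0.852 -0.025  0.522] ang 58.5 dist of hinge -0.0416 [0.091 0.167 0.148]
f2 640 189 normal [-0.509  0.016  0.861] ang -30.6 dist of hinge -0.1373 [0.039 0.164 0.022]
f3 8378 6078 normal [-0.506  0.014  0.863] ang -30.38 dist of hinge -0.1385 [0.041 0.168 0.024]
```

Emit:
jog_arm([
  [[-0.001,0,-0.0006],[0,0,0],1],
  [[-0.001,0,-0.0006],[0,0,0],1],
  [[0,0,0],[0,0,0],1],
  [[0,0,0],[0,0,0],1],
  [[0,0,0],[0,0,0],1],
])

```text
time_s: 14.4
ee_pos: [0.5565, -0.2342, 0.2353]
ee_rot: [-0.05, -2.778, -0.012]
ft_force: [-0.3, 5.9, -7.5]
finger_gap: 0.52
```

```bash
python3 ang.py; python3 -c "
from h import *
snap('scene','g1');snap('side','g2');snap('wrist','g3')"; python3 fit.py g1 g2 g3
python3 - <<'E'
from h import *
for n in('scene0','g1'):
    p,c=cloud(np.load(f'pics/{n}.npz')); m=((p>[.48,.12,.06])&(p<[.62,.33,.12])).all(1);q=p[m];print(n,len(q),q[:,2].max(),np.percentile(q[:,2],90))
E
```

```text
[ 0.55647129 -0.23415936  0.2353482 ] 20.773077361226488 0.5196715054972764 [-0.3  5.9 -7.5] [-0.34  0.79  0.83  1.96 -0.11 -0.29]
bar [ 0.56409585 -0.23447015  0.25544844] ang 59.316781082944 0.17207681914289272
g1 2459 1792 normal [ 0.855 -0.025  0.518] ang 58.77 dist of hinge -0.0416 [0.09  0.168 0.143]
g2 639 189 normal [-0.514  0.02   0.857] ang -30.96 dist of hinge -0.1373 [0.041 0.163 0.023]
g3 8586 6250 normal [-0.496  0.014  0.868] ang -29.77 dist of hinge -0.1385 [0.042 0.168 0.023]
scene0 102 0.09379197038136577 0.08527905144821933
g1 96 0.07169687428023941 0.06969832471538112
```

Emit:
jog_arm([
  [[-0.0016,0,-0.0006],[0,0,0],1],
  [[0,0,0],[0,0,0],1],
  [[0,0,0],[0,0,0],1],
  [[0,0,0],[0,0,0],1],
])

```text
time_s: 14.95
ee_pos: [0.5578, -0.2342, 0.2359]
ee_rot: [-0.05, -2.778, -0.011]
ft_force: [-1.5, 5.5, -6.0]
finger_gap: 0.522
```

```bash
python3 ang.py; python3 -c "
from h import *
snap('scene','k1');snap('side','k2');snap('wrist','k3')"; python3 fit.py k1 k2 k3
```

```text
[ 0.55778391 -0.2342027   0.23585781] 20.80374270640324 0.521922544699004 [-1.5  5.5 -6. ] [-0.34  0.79  0.84  1.97 -0.11 -0.29]
bar [ 0.56541924 -0.23451093  0.255954  ] ang 59.78845376230645 0.17205348810956791
k1 2456 1797 normal [ 0.861 -0.027  0.507] ang 59.51 dist of hinge -0.0415 [0.09  0.167 0.149]
k2 635 185 normal [-0.497  0.013  0.867] ang -29.83 dist of hinge -0.137 [0.04  0.166 0.022]
k3 8709 6366 normal [-0.489  0.014  0.872] ang -29.3 dist of hinge -0.1385 [0.042 0.168 0.023]
```

Estimates are 59.5, 59.8, 60.2 and 60.7 degrees, which centre on 60, and the grip is steady. Handing in.

```bash
python3 -c "
from h import *
print(workorder.job_done())"; python3 ang.py
```

```text
the job is handed in; nothing more can be done
None
the job is handed in; nothing more can be done
```

I pressed both open caps, yellow and green, shut with the closed fingertips. I then gripped the bar's ends and raised the cover along its hinge arc, and handed the job in at about 15 s while still holding it.

- **Caps and block:** After pressing (about 16 and 19 N), all four caps had the same height (0.069 m) and slope as the two that were already shut. A later camera check found nothing standing up on the block, and the tubes and block had not moved.
- **Cover angle:** The last readings were 59.5, 60.2 and 60.7° from plane fits in the three cameras, and 59.8° from the arm's pose. They disagree by about 1° and centre on 60°.
- **Hold:** The grip was steady, with about 8 N at the wrist.

No check failed. I did not do a separate check of the other bench items; the arm passed clear of them.

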